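Knock stuck bushes out of the fixture and lock them in the case

ROBOT

A 6-joint arm with a two-finger parallel gripper is mounted at the origin on a cart in front of the work surface, level with it; the furniture and walls round the work are solid. World frame = base frame: x ahead of the robot, y to its left, z up, the work surface at z = 0. Lengths are in m, angles in degrees, forces in N, time in s.
With the tool pointing down it reaches from about 0.35 to 0.875 m from the base axis. Payload 4.2 kg.
Tool frame: the origin (TCP) lies midway between the tips of the shut fingers; the grasp point (between the pads) lies 19 mm behind it; z points along the fingers, y is the line along which they close (so a half turn about z gives the same grasp; the last joint's range is limited). The gripper opens to 87 mm and grips with 3 to 60 N. Pads are 19 mm wide; open, the fingers measure 117 mm over their backs; the gripper's body (75 mm by 190 mm) begins 51 mm behind the grasp point.
Start: joints at [89.072, 22.042, 0.453, 0, -68.411, -14.817], TCP at [0.17, 0.602, 0.223] pointing down, gripper open.
Joint ranges: [-179.83, 179.83], [-69.29, 118.12], [-61.27, 80.66], [-181.25, 117.63], [-171.15, -9.14], [-177.46, 177.46]. Speed limits (degrees/s): [159.86, 159.86, 180, 180, 180, 180].

INTERFACE

Orientations are given as [roll, pitch, yaw] about the fixed x, y, z axes, in that order (R = Rz(yaw) Ry(pitch) Rx(roll)).
In Python, from workcell import env gives the robot as it stands. The module is installed in compiled form; this text tells all that it offers. Calls block until the motion is done:
- env.goto(position, orientation): joint-space move of the TCP to a pose.
- env.move_straight(position, rotation=None, rate=0.15, force_limit=None): straight line of the TCP; rotation=None keeps the orientation; rate is the mean speed in m/s. With force_limit (N) it stops when the force on the tool has changed by that much, and returns True; else False.
- env.set_joints(angles): joint-space move.
- env.gripper_to(opening, grasp_force=None): opening from 0.0 (shut) to 1.0 (fully open); grasp_force is the grip in N (None keeps the last); returns when the fingers have stopped.
- env.dwell(seconds).
- env.inverse_kinematics(position, orientation): joint angles nearest the present ones, or None.
- env.read_state(): the state.
- env.grab_frame(name): name is "scene" or "top" or "wrist"; returns a dict with "image" (420x560x3 uint8, blue, green, red), "fx", "fy", "cx", "cy" (pixels), "position" and "orientation" of the camera in the world. Camera axes: x right, y up, looking along -z (the intrinsics and any distortion apply to the point x, -y, -z); pixel columns grow to the right and rows downward; lengths in m; the calibration is good to about 2 mm. A picture is of the moment at which its call begins. There is no depth.
A pose or a line that the arm cannot do raises env.Unreachable and nothing moves.
- env.close_job(): hands the job in; it is judged then, once.
Trained networks look in a picture, given as the dict that the camera call returned (one of the last four; its "shot" number tells which), for a name from the list of things; names that differ only in an ending like _2 or _b are one class to them, and where a whole thing is asked for, a point or a joint stands for the part that bears it (a point fixed in the world has none). Each returns a list of dicts, best first, with "score" (0 to 1); they miss things now and then, are a little off and sometimes report something else, mostly with a low value. They report only what shows in the picture. A call takes as long as a camera call.
- env.search_frame(picture, thing): "xyz" ([x, y, z] in m, in world coordinates, good to about 4 mm: the middle of the surface that is visible of it).
- env.trace(picture, thing): "mask" (420x560 bool, what is visible of it).
The state is a dict: "clock": time; "joint_positions": joint angles; "qvel": joint speeds; "joint_torque": joint torques, N m; "position": TCP position; "tool_rot": TCP orientation; "force": force on the tool from outside, world axes, zero at the start; "wrist_torque": the same for the moment, N m; "opening": opening from 0.0 (shut) to 1.0 (fully open); "finger_force": force on a finger pad.
Only numpy, scipy, OpenCV 4.12 (cv2) and the standard library are available. Lean on these libraries where they do the work, as an engineer would, in place of code of your own. Each camera call takes 0.05 s, during which the arm holds its last target. There are 200 camera calls.

TASK

Some steel bushes are stuck in the blue fixture: push each one out with the red-handled drift, through the hole behind it, and do not touch a bush with the fingers until it is clear of its pocket. Put all of these bushes into the green case, shut its lid and swing the hasp down flat over the catch. Leave the drift lying on the bench and the things standing about where they are.

Things in the scene. Friction and masses are not known exactly. Their poses are not given: they have to be found in the camera images.
- fixture: blue knock-out fixture, fixed to the bench, 206 x 110 x 70 mm (plungers to 82). Origin on the bench, x along the row of three pockets (x = -60, 0, +60 mm), y the way bushes are pushed out (roughly robot's left), z up. The block (walls, roof) spans y -30 to +20 mm; before it the pocket floors go on level as a ledge (z = 12 mm) to a 5 mm lip at y = 73 mm.
- pocket0 (a point): point on the floor of pocket 0 (fixture x = -60 mm, y = -2 mm, z = 12 mm) where a stuck bush's underside is centred; axes as the fixture's. Pocket: 36 mm wide, roof at z = 58 mm, open at y = +20 mm, back wall y -30 to -20 mm. A spring plunger presses the bush down with about 7.5 N, so sliding it takes about 5 to 15 N
- pocket1 (a point): point on the floor of pocket 1 (fixture x = 0 mm, y = -2 mm, z = 12 mm) where a stuck bush's underside is centred; axes as the fixture's. Pocket: 36 mm wide, roof at z = 58 mm, open at y = +20 mm, back wall y -30 to -20 mm. A spring plunger presses the bush down with about 7.5 N, so sliding it takes about 5 to 15 N
- pocket2 (a point): point on the floor of pocket 2 (fixture x = 60 mm, y = -2 mm, z = 12 mm) where a stuck bush's underside is centred; axes as the fixture's. Pocket: 36 mm wide, roof at z = 58 mm, open at y = +20 mm, back wall y -30 to -20 mm. A spring plunger presses the bush down with about 7.5 N, so sliding it takes about 5 to 15 N
- hole0 (a point): mouth centre of the round 20 mm access hole behind pocket 0, on the outer back face (fixture x = -60 mm, y = -30 mm, z = 33 mm); push along fixture +y; axes as the fixture's
- hole1 (a point): mouth centre of the round 20 mm access hole behind pocket 1, on the outer back face (fixture x = 0 mm, y = -30 mm, z = 33 mm); push along fixture +y; axes as the fixture's
- hole2 (a point): mouth centre of the round 20 mm access hole behind pocket 2, on the outer back face (fixture x = 60 mm, y = -30 mm, z = 33 mm); push along fixture +y; axes as the fixture's
- bush_a: a bright steel turned bush, a short tube of 34 mm outside diameter and 42 mm tall, about 120 g, standing upright in a pocket of the fixture at the start; origin at the centre of its underside, z along the tube. Grip it round the outside. May be absent.
- bush_b: a bright steel turned bush, a short tube of 34 mm outside diameter and 42 mm tall, about 120 g, standing upright in a pocket of the fixture at the start; origin at the centre of its underside, z along the tube. Grip it round the outside. May be absent.
- bush_c: a bright steel turned bush, a short tube of 34 mm outside diameter and 42 mm tall, about 120 g, standing upright in a pocket of the fixture at the start; origin at the centre of its underside, z along the tube. Grip it round the outside. May be absent.
- drift: loose knock-out drift: red square grip 40 mm long and 24 x 24 mm thick with black bands, and a steel rod 12 mm in diameter and 80 mm long on its end; 150 g, lies on a flat of the grip. Origin on the axis at the middle of the grip (12 mm above the bench when lying), x along the rod towards its tip, which is 100 mm from the origin; the rod begins at x = 20 mm.
- drift_tip (a point): free end of the drift's rod, on its axis
- case: green steel case, fixed to the bench, outside 96 (x) x 126 (y) x 56 mm high, walls and floor 3 mm, inside 90 x 120 mm and 53 mm deep; origin on the bench under its centre, z up. Its front with the catch is the -x side (turned roughly to the robot's left), the lid's hinge lies along y on the +x side.
- lid (a joint): hinge of the case's lid, rad: 0 shut, up to 2.0 open (about 1.57 upright, more leans back over the hinge side). Stiff: it stays where it is left and needs about 2 to 4 N at its free edge. The lid is a plate 102 mm (from hinge to front) x 128 mm x 4 mm; the hinge axis is its underside edge.
- lid_hinge (a point): middle of the lid's hinge axis: case x = +51 mm, y = 0, z = 56 mm; this frame turns with the lid: the lid's plate lies along its -x and its outer (upper) face looks along its +z
- hasp (a joint): hinge of the hasp on the lid's front edge, rad, relative to the lid: 0 hangs down flat against the case's front over the catch (with the lid shut), 1.57 stands straight out from the lid's front edge in the lid's plane, at most 1.65. Light friction; stays where it is left; about 1 N at the tip moves it.
- hasp_hinge (a point): middle of the hasp's hinge axis, on the front edge of the lid, 105.5 mm from the lid's hinge axis (with the lid shut: case x = -54.5 mm, y = 0, z = 57.5 mm)
- hasp_tip (a point): middle of the hasp's red-tipped free end, 44 mm from its hinge axis; the hasp is a steel plate 36 mm wide and 3 mm thick with a slot for the catch, a small stud that stands less than 1 mm through it
- plain_bush: bystander: brown bush, 30 mm in diameter, 50 mm tall, standing near the bench's front edge; not one of the stuck ones, leave it alone; origin at its underside
- big_nut: bystander: hexagon nut 36 mm across flats, 18 mm thick, near the bench's front edge; origin at its underside
- small_nut: bystander: hexagon nut 30 mm across flats, 15 mm thick, near the bench's front edge; origin at its underside
- dip_tin: bystander: blue and white tin, 60 mm in diameter, 42 mm tall, at the front right; origin at its underside

How it is judged (in metres and radians):
On the way, in this order (a step that is already met when the one before it is completed fails the run):
1. every stuck bush has been pushed clear of its pocket (horizontal distance between each of bush_a, bush_b, bush_c and pocket0 above 0.04 m and horizontal distance between each of bush_a, bush_b, bush_c and pocket1 above 0.04 m and horizontal distance between each of bush_a, bush_b, bush_c and pocket2 above 0.04 m), for 0.2 s.
2. all of these bushes are in the case (x of bush_a in the frame of case between -0.05 and 0.05 m and y of bush_a in the frame of case between -0.065 and 0.065 m and z of bush_a in the frame of case between -0.003 and 0.045 m and x of bush_b in the frame of case between -0.05 and 0.05 m and y of bush_b in the frame of case between -0.065 and 0.065 m and z of bush_b in the frame of case between -0.003 and 0.045 m and x of bush_c in the frame of case between -0.05 and 0.05 m and y of bush_c in the frame of case between -0.065 and 0.065 m and z of bush_c in the frame of case between -0.003 and 0.045 m), for 0.2 s.
At the end, for the whole second after the job is handed in: every bush that was stuck lies inside the case; the lid is shut (within 0.06 rad) and the hasp hangs down over the catch (within 0.2 rad); the drift lies on the bench (its axis less than 22 mm above it); all at rest (all of step 2 and value of joint lid below 0.06 rad and value of joint hasp below 0.2 rad and height (world z) of drift between 0 and 0.022 m and linear speed of each of bush_a, bush_b, bush_c, drift below 0.03 m/s); the robot touches nothing.
It fails at once if the fingers touch a bush that is not yet clear of its pocket ((distance between bush_a and pocket0 below 0.03 m and contact force between the fingers and bush_a above 0.5 N) or (distance between bush_a and pocket1 below 0.03 m and contact force between the fingers and bush_a above 0.5 N) or (distance between bush_a and pocket2 below 0.03 m and contact force between the fingers and bush_a above 0.5 N) or (distance between bush_b and pocket0 below 0.03 m and contact force between the fingers and bush_b above 0.5 N) or (distance between bush_b and pocket1 below 0.03 m and contact force between the fingers and bush_b above 0.5 N) or (distance between bush_b and pocket2 below 0.03 m and contact force between the fingers and bush_b above 0.5 N) or (distance between bush_c and pocket0 below 0.03 m and contact force between the fingers and bush_c above 0.5 N) or (distance between bush_c and pocket1 below 0.03 m and contact force between the fingers and bush_c above 0.5 N) or (distance between bush_c and pocket2 below 0.03 m and contact force between the fingers and bush_c above 0.5 N)).
It fails at once if a bystander is moved by more than 3 cm (distance of any of plain_bush, big_nut, small_nut, dip_tin from where it was at the start of the episode above 0.03 m).
Of bush_a, bush_b, bush_c only 2 to 3 are there at a start; the rules pass over those that are not, and their reading is None.
At some moment in a run one of drift may be knocked a few centimetres aside while the robot is not near it.
Once in a run the grip may slacken for a moment while it holds something.
It also fails if it takes over 210 s, if anything falls off the work surface, if the arm or the gripper's body presses on something with over 40 N, if the wrist force passes 120 N, or if a joint passes its speed limit or range.

## Working session

There is one attempt and no reset: what is moved stays moved. The work goes in short steps, each a Python script; the robot and the scene stay as the last script left them, time stands still between calls to the robot, and variables do not carry over. Pictures are saved under pics/ and viewed, at most 14 in all, crops included, and the job is handed in when it is done.

```bash
mkdir -p pics; cat > h.py <<'E'
from workcell import env
import numpy as np, cv2
from scipy.spatial.transform import Rotation as R
def rot(o): return R.from_euler('xyz',o,degrees=True).as_matrix()
def snap(n,fn=None):
    p=env.grab_frame(n)
    if fn: cv2.imwrite('pics/'+fn,p['image'])
    return p
def pix(p,X):
    c=rot(p['orientation']).T@(np.array(X)-p['position']); return np.array([p['cx']+p['fx']*c[0]/-c[2], p['cy']-p['fy']*c[1]/-c[2]])
def ray(p,uv,z):
    d=rot(p['orientation'])@np.array([(uv[0]-p['cx'])/p['fx'],-(uv[1]-p['cy'])/p['fy'],-1]); o=np.array(p['position']); return o+d*(z-o[2])/d[2]
E
python3 - <<'E'
from h import *
for n in ('scene','top'):
    p=snap(n,n+'0.png'); print(n,{k:v for k,v in p.items() if k!='image'})
    for t in ['fixture','bush_a','drift','drift_tip','case','lid','hasp','hasp_tip','plain_bush','big_nut','small_nut','dip_tin']:
        print(t,[(np.round(d['xyz'],3).tolist(),round(d['score'],2)) for d in env.search_frame(p,t)][:4])
print(env.read_state())
E
```

```text
scene {'fx': 476.52129602004317, 'fy': 476.52129602004317, 'cx': 284.44565157584685, 'cy': 209.54431526450458, 'position': array([-0.30026074,  0.53317128,  0.5203343 ]), 'orientation': array([  64.07086704,   -1.19577623, -122.22190079]), 'shot': 1}
fixture [([0.483, 0.292, 0.015], 0.64)]
bush_a []
drift [([0.451, 0.133, 0.021], 0.85)]
drift_tip [([0.444, 0.134, 0.022], 0.74), ([0.483, 0.295, 0.016], 0.16)]
case [([0.446, -0.096, 0.054], 0.74)]
lid [([0.448, -0.115, 0.119], 0.7), ([0.396, -0.255, 0.03], 0.62)]
hasp [([0.45, -0.117, 0.186], 0.53)]
hasp_tip [([0.453, -0.119, 0.178], 0.71), ([0.453, -0.112, 0.12], 0.47)]
plain_bush [([0.362, 0.086, 0.029], 0.83)]
big_nut [([0.37, 0.205, 0.015], 0.83), ([0.363, 0.312, 0.009], 0.65)]
small_nut [([0.365, 0.311, 0.013], 0.81), ([0.45, -0.115, 0.12], 0.44), ([0.485, 0.292, 0.016], 0.42)]
dip_tin [([0.397, -0.259, 0.034], 0.73)]
top {'fx': 501.585750224954, 'fy': 501.585750224954, 'cx': 278.36150675852235, 'cy': 216.097724325864, 'position': array([0.22100914, 0.00849379, 1.41658569]), 'orientation': array([ 11.33779896,   1.52370463, -91.19
[... 554 characters left out ...]
1], 0.66)]
{'clock': 1.3, 'joint_positions': array([ 8.90717371e+01,  2.20421676e+01,  4.52415380e-01, -1.72247665e-04,
       -6.84096810e+01, -1.48161103e+01]), 'qvel': array([-0.03128213, -0.12101706, -0.06606676, -0.09666853, -0.02053684,
       -0.02684913]), 'joint_torque': array([-7.06470018e-05, -3.90473735e+01,  1.87625080e+01,  4.22458380e+00,
        1.54762447e-02, -1.66969380e-05]), 'position': array([0.16956671, 0.6015429 , 0.22254304]), 'tool_rot': array([-1.79999493e+02,  2.99789347e-04, -1.57444365e+01]), 'force': array([ 0.280973  , -0.10971011, -0.49823369]), 'wrist_torque': array([-0.00671115, -0.00763841,  0.05416747]), 'finger_force': 0.0, 'opening': 0.9993716699982892}
```

View pics/scene0.png

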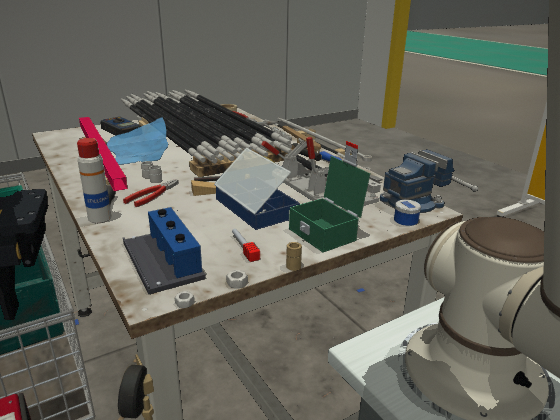

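```bash
python3 -c "
import cv2
i=cv2.imread('pics/top0.png');c=i[100:330,100:440];cv2.imwrite('pics/top0c.png',cv2.resize(c,(800,541),interpolation=cv2.INTER_CUBIC))"
```

```text
(no output)
```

View pics/top0c.png

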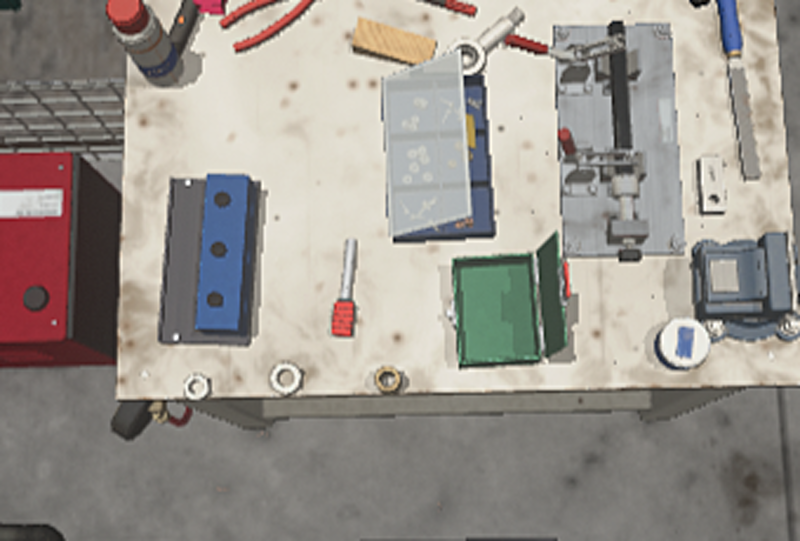

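The scene view shows the fixture at the left (160,240), drift with its red grip nearest the robot (245,245), the green case with lid upright (325,215). In the top crop the drift points away from the robot (343,285); the case front faces left. Next, close wrist views.

```bash
python3 - <<'E'
from h import *
def go(P,o,fn,ts):
    try: env.goto(P,o)
    except env.Unreachable as e: print('unreach',P,o,e); return
    p=snap('wrist',fn); print(fn,np.round(p['position'],3),np.round(p['orientation'],1),p['fx'])
    np.save('pics/'+fn[:-4]+'.npy',{k:v for k,v in p.items()},allow_pickle=True)
    for t in ts: print(t,[(np.round(d['xyz'],4).tolist(),round(d['score'],2)) for d in env.search_frame(p,t)][:4])
go([0.50,0.27,0.34],[180,0,0],'wf.png',['fixture','drift','drift_tip'])
go([0.47,0.12,0.30],[180,0,0],'wd.png',['drift','drift_tip','case'])
go([0.45,-0.03,0.36],[180,0,0],'wc.png',['case','lid','hasp_tip','hasp','hasp_hinge'])
print(env.read_state()['joint_positions'],env.read_state()['clock'])
E
python3 -c "
import cv2,numpy as np
a=[cv2.resize(cv2.imread('pics/%s.png'%n),(400,300)) for n in('wf','wd','wc')]
a.append(a[0]*0)
cv2.imwrite('pics/m1.png',np.vstack([np.hstack(a[:2]),np.hstack(a[2:])]))"
```

```text
wf.png [0.574 0.27  0.503] [-16.    0.  -89.9] 308.7751827811505
fixture [([0.5373, 0.2922, 0.0684], 0.56)]
drift [([0.4713, 0.1324, 0.0176], 0.86)]
drift_tip [([0.4707, 0.1289, 0.0225], 0.67)]
wd.png [0.545 0.119 0.464] [-15.9   0.1 -90. ] 308.7751827811505
drift [([0.4755, 0.1313, 0.0178], 0.57)]
drift_tip [([0.4749, 0.1263, 0.0209], 0.88)]
case [([0.4558, -0.1063, 0.0662], 0.78)]
wc.png [ 0.525 -0.031  0.523] [-15.9   0.1 -90. ] 308.7751827811505
case [([0.4559, -0.0849, 0.0295], 0.58), ([0.4578, -0.1145, 0.1301], 0.25)]
lid [([0.4583, -0.1152, 0.1258], 0.72)]
hasp_tip [([0.4571, -0.1194, 0.1848], 0.85), ([0.5346, 0.2586, 0.0628], 0.51)]
hasp [([0.4577, -0.115, 0.1801], 0.82)]
hasp_hinge [([0.4622, -0.1148, 0.1307], 0.91), ([0.455, -0.0848, 0.0286], 0.53)]
[ 1.70330956e+01  4.72660172e-01 -7.65001128e+00 -2.62769400e-03
 -8.19513417e+01  7.30565363e+01] 5.125
```

View pics/m1.png

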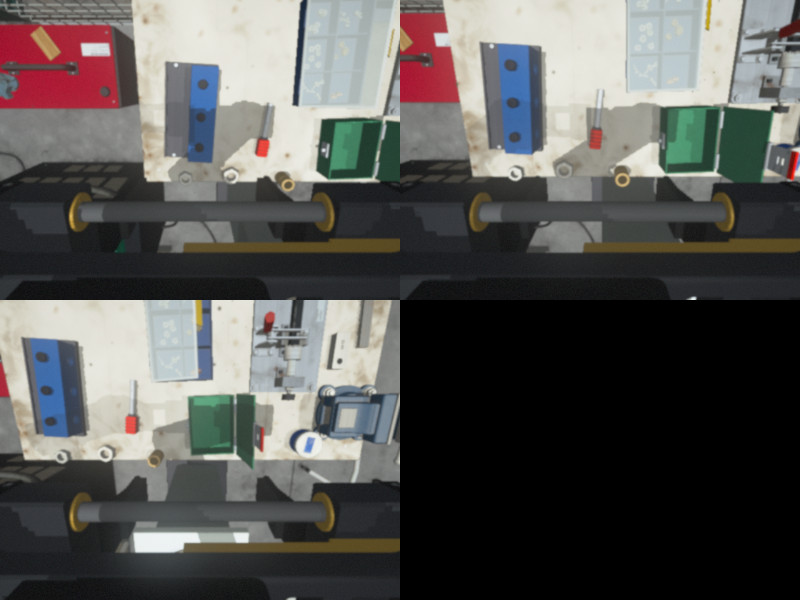

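```bash
cat > fit.py <<'E'
from h import *
from scipy.optimize import minimize
import itertools
def box(x0,x1,y0,y1,z0,z1): return np.array(list(itertools.product((x0,x1),(y0,y1),(z0,z1))))
def poly(m,p,W):
    q=np.array([pix(p,w) for w in W]); h=cv2.convexHull(q.astype(np.float32)).reshape(-1,2)
    cv2.fillPoly(m,[np.round(h*256).astype(np.int32)],255,cv2.LINE_AA,8)
def place(W,x,y,yaw): c,s=np.cos(yaw),np.sin(yaw); return np.c_[W[:,0]*c-W[:,1]*s+x,W[:,0]*s+W[:,1]*c+y,W[:,2]]
def fit(views,masks,shape,x0,steps):
    def cost(v):
        t=0
        for p,m in zip(views,masks):
            r=np.zeros(m.shape,np.uint8)
            for W in shape(v): poly(r,p,W)
            r=r/255.; t+=np.abs(r-m).sum()/m.sum()
        return t/len(views)
    x0=np.array(x0,float); S=np.vstack([x0]+[x0+np.eye(len(x0))[i]*steps[i] for i in range(len(x0))])
    for _ in range(2):
        o=minimize(cost,x0,method='Nelder-Mead',options=dict(initial_simplex=S,xatol=1e-5,fatol=1e-6,maxiter=400)); x0=o.x
        S=np.vstack([x0]+[x0-.5*np.eye(len(x0))[i]*steps[i] for i in range(len(x0))])
    return o.x,o.fun
def col(p,lo,hi,near,rad=130):
    h=cv2.cvtColor(p['image'],cv2.COLOR_BGR2HSV); m=cv2.inRange(h,lo,hi)
    m=cv2.morphologyEx(m,cv2.MORPH_CLOSE,np.ones((9,9))); n,l,s,c=cv2.connectedComponentsWithStats(m)
    k=min(range(1,n),key=lambda i:np.hypot(*(c[i]-near))-(s[i,4]>60)*1000); return (l==k)*1.0
fixshape=lambda v:[place(box(-.103,.103,-.03,.02,.012,.07),*v)]
def lidpts(th):
    d=np.array([-np.cos(th),0,np.sin(th)]);n=np.array([np.sin(th),0,np.cos(th)]);h=np.array([.051,0,.056])
    return np.array([h+a*d+b*n+[0,e,0] for a in(0,.102) for b in(0,.004) for e in(-.064,.064)])
caseshape=lambda v:[place(box(-.048,.048,-.063,.063,0,.056),*v[:3]),place(lidpts(v[3]),*v[:3])]
E
cat > f1.py <<'E'
from fit import *
L=lambda n:np.load('pics/%s.npy'%n,allow_pickle=True).item()
V=[L('wf'),L('wd'),L('wc')]
B=[col(p,(100,120,40),(125,255,255),pix(p,[.53,.285,.05])) for p in V]
print([m.sum() for m in B])
for s in ([0],[1],[2],[0,1,2]):
    print('fix',*fit([V[i] for i in s],[B[i] for i in s],fixshape,[.52,.29,0],[.01,.01,.1]))
G=[col(p,(60,80,20),(88,255,255),pix(p,[.45,-.08,.05])) for p in V[1:]]
print([m.sum() for m in G])
for s in ([0],[1],[0,1]):
    print('case',*fit([V[1+i] for i in s],[G[i] for i in s],caseshape,[.452,-.066,-1.57,1.6],[.01,.01,.1,.1]))
for p in V:
    p=p; m=col(p,(170,120,60),(180,255,255),pix(p,[.445,.133,.02])) ; yy,xx=np.nonzero(m); print('grip',m.sum(),xx.mean(),yy.mean(),ray(p,(xx.mean(),yy.mean()),.02))
c=[cv2.resize(V[1]['image'][100:260,110:300],(800,674))[:600]]
cv2.imwrite('pics/c1.png',c[0])
E
python3 f1.py
```

```text
[np.float64(4164.0), np.float64(5561.0), np.float64(4410.0)]
fix [ 0.51541107  0.27427064 -0.0577048 ] 0.32776930176489416
fix [ 0.51452154  0.27548814 -0.08031902] 0.6131102108169288
fix [ 0.51300601  0.27448536 -0.05700887] 0.9605095371481926
fix [ 0.51389368  0.27446651 -0.06182726] 0.6355964576730679
[np.float64(13420.0), np.float64(4482.0)]
case [ 0.44963714 -0.06770463 -1.53599412  1.51354737] 0.08094357266006254
case [ 0.45266105 -0.05275355 -1.47385993  1.42227388] 0.38908837966244064
case [ 0.45121299 -0.05839924 -1.4712114   1.41950137] 0.33036842576954806
grip 15753.0 81.8538691042976 95.39801942487145 [0.61770231 0.56360534 0.02      ]
grip 7851.0 36.253343523118076 86.40822825117819 [0.59696362 0.4485366  0.02      ]
grip 358.0 3.9664804469273744 116.61173184357541 [0.53959373 0.40253338 0.02      ]
```

View pics/c1.png

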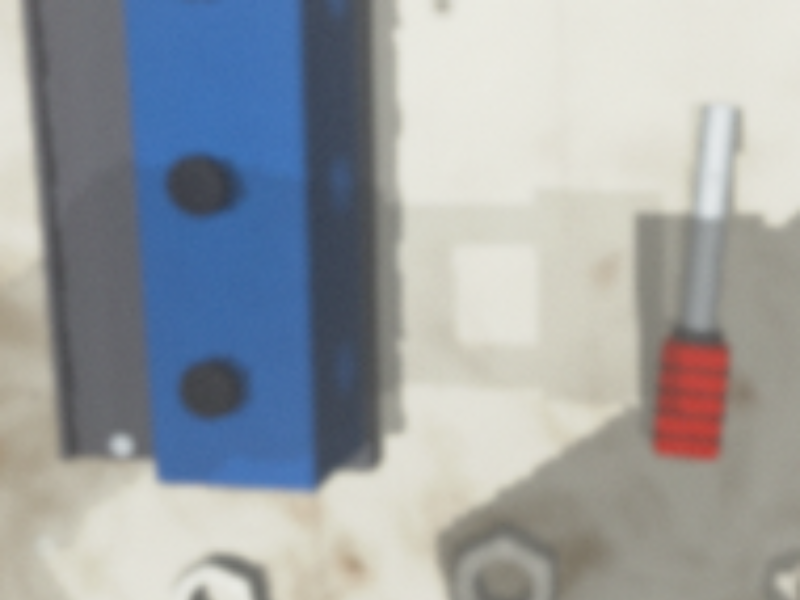

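```bash
cat > f2.py <<'E'
from fit import *
L=lambda n:np.load('pics/%s.npy'%n,allow_pickle=True).item()
V=[L('wf'),L('wd'),L('wc')]
def colf(p,lo,hi,near,k=3,minA=60):
    h=cv2.cvtColor(p['image'],cv2.COLOR_BGR2HSV); m=cv2.inRange(h,lo,hi); m=cv2.morphologyEx(m,cv2.MORPH_CLOSE,np.ones((k,k)))
    cs,_=cv2.findContours(m,cv2.RETR_EXTERNAL,cv2.CHAIN_APPROX_NONE); cs=[c for c in cs if cv2.contourArea(c)>minA]
    c=max(cs,key=lambda c:cv2.pointPolygonTest(c,(float(near[0]),float(near[1])),True)); r=np.zeros(m.shape); cv2.drawContours(r,[c],-1,1,-1); return r
top=lambda v:[place(box(-v[3],v[3],-.03,.02,.07,.0701),*v[:3])]
M=[]
ov=[]
for p in V:
    u=pix(p,[.53,.28,.07]); hv=cv2.cvtColor(p['image'],cv2.COLOR_BGR2HSV)
    M.append(colf(p,(100,120,115),(125,255,255),u))
for s in ([0],[1],[2],[0,1]):
    r=fit([V[i] for i in s],[M[i] for i in s],top,[.515,.275,-.06,.1],[.01,.01,.1,.01]); print('fix',np.round(r[0],4),round(r[1],3))
i=V[1]['image'].copy()
for pts in [place(box(-r[0][3],r[0][3],-.03,.02,.012,.07),*r[0][:3]),place(box(-.103,.103,-.03,.073,0,.012),*r[0][:3]),place(np.array([[-.06,-.03,.033],[0,-.03,.033],[.06,-.03,.033]]),*r[0][:3])]:
    for w in pts: q=pix(V[1],w); cv2.circle(i,tuple(np.round(q*16).astype(int)),32,(0,255,255),-1,cv2.LINE_AA,4)
a=cv2.resize(i[50:230,60:300],(800,600)); cv2.imwrite('pics/c2.png',a)
for p in V:
  try:
    m=colf(p,(0,130,90),(6,255,255),pix(p,[.45,.133,.02]),5,20); yy,xx=np.nonzero(m); print('grip',m.sum(),ray(p,(xx.mean(),yy.mean()),.02))
  except Exception as e: print(e)
E
python3 f2.py
```

```text
fix [ 0.5262  0.2743 -0.0561  0.0905] 0.238
fix [ 0.5255  0.2734 -0.0531  0.0906] 0.045
fix [ 0.5251  0.2738 -0.0524  0.09  ] 0.047
fix [ 0.5257  0.2734 -0.0538  0.0908] 0.143
grip 353.0 [0.44984113 0.1324058  0.02      ]
grip 364.0 [0.44901829 0.13165374 0.02      ]
grip 327.0 [0.44939319 0.13209577 0.02      ]
```

View pics/c2.png

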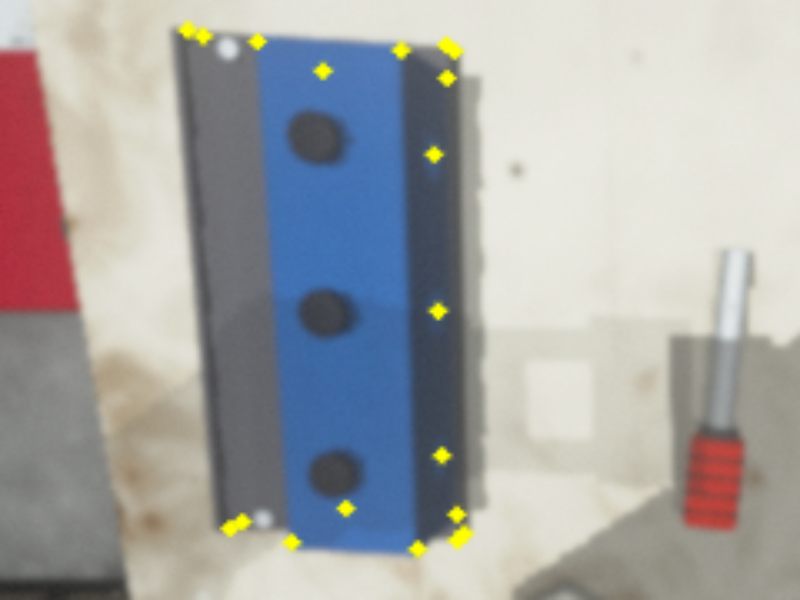

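```bash
cat > f3.py <<'E'
from fit import *
from f2 import colf,V
for i in (1,2):
    p=V[i]; h=cv2.cvtColor(p['image'],cv2.COLOR_BGR2HSV)
    m=colf(p,(60,60,15),(90,255,255),pix(p,[.45,-.07,.04]),7); print(m.sum())
    r=fit([p],[m],caseshape,[.452,-.066,-1.57,1.57],[.01,.01,.1,.1]); print('case',np.round(r[0],4),round(r[1],3))
p=V[1]; q=pix(p,[.475,.131,.012]).astype(int); c=p['image'][q[1]-50:q[1]+50,q[0]-30:q[0]+30]
i=V[2]['image'].copy()
for W in caseshape(r[0]):
    for w in W: u=pix(V[2],w); cv2.circle(i,tuple(np.round(u*16).astype(int)),24,(0,255,255),-1,cv2.LINE_AA,4)
u=pix(V[2],[.455,-.09,.08]).astype(int); A=cv2.resize(i[u[1]-75:u[1]+75,u[0]-75:u[0]+75],(600,600))
B=cv2.resize(c,(0,0),fx=3.3,fy=6)[:600]
def look(yaw):
    Rm=R.from_euler('x',-45,degrees=True)*R.from_euler('z',yaw,degrees=True)*R.from_euler('x',180,degrees=True)
    env.goto([.525,.40,.25],Rm.as_euler('xyz',degrees=True))
ok=False
for y in (90,70,110,50,130):
    try: look(y); ok=True; break
    except env.Unreachable: pass
print(ok,y)
w=snap('wrist'); print(w['position'],w['orientation']); u=pix(w,[.525,.30,.035]); print(u)
print([(np.round(d['xyz'],3).tolist(),round(d['score'],2)) for d in env.search_frame(w,'bush_a')])
cv2.imwrite('pics/m2.png',np.hstack([cv2.resize(A,(400,400)),cv2.resize(w['image'],(400,300),interpolation=cv2.INTER_AREA)[:300] if 0 else cv2.copyMakeBorder(cv2.resize(w['image'],(400,300)),0,100,0,0,cv2.BORDER_CONSTANT)]))
x,y=u.astype(int); 
cv2.imwrite('pics/w_p.png',w['image'])
E
python3 f3.py 2>&1 | grep -v ^fix
```

```text
grip 353.0 [0.44984113 0.1324058  0.02      ]
grip 364.0 [0.44901829 0.13165374 0.02      ]
grip 327.0 [0.44939319 0.13209577 0.02      ]
13948.0
case [ 0.4503 -0.0624 -1.5307  1.5688] 0.084
7366.0
case [ 0.4512 -0.0553 -1.5276  1.6382] 0.086
True 90
[0.52510507 0.56577072 0.31461317] [-60.82977083  -0.14521384  -0.09208175]
[281.7801205  118.86123562]
[([0.466, 0.289, 0.031], 0.97), ([0.525, 0.288, 0.031], 0.95), ([0.587, 0.287, 0.032], 0.88), ([0.459, -0.109, 0.088], 0.29)]
```

View pics/m2.png

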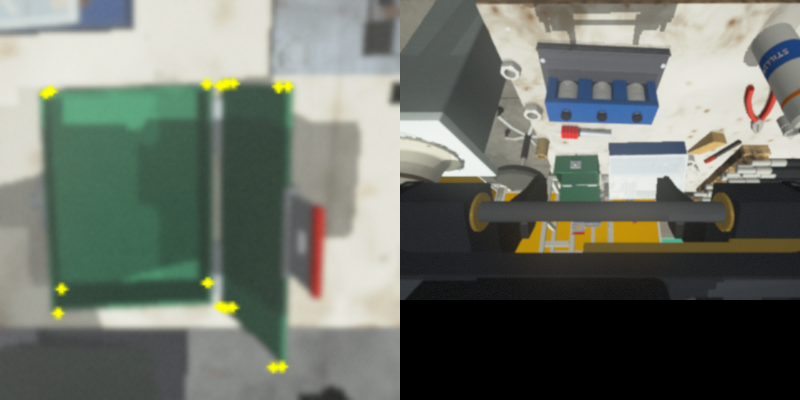

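The right view (from the left side) shows all three pockets holding bushes (570/600/635, 90); the left one shows the case fit on its corners, with the hasp standing beyond the lid (310,245). Now measure the drift and grasp it.

```bash
cat >> h.py <<'E'
FX=np.array([.525,.2737]); FY=-.053
def fw(x,y):  # fixture -> world xy
    c,s=np.cos(FY),np.sin(FY); return FX+np.array([c*x-s*y,s*x+c*y])
def drift(p):
    m=env.trace(p,'drift'); 
    if not m: return None
    m=max(m,key=lambda d:d['score'])['mask']; yy,xx=np.nonzero(m)
    h=cv2.cvtColor(p['image'],cv2.COLOR_BGR2HSV); red=cv2.inRange(h,(0,120,70),(8,255,255))|cv2.inRange(h,(172,120,70),(180,255,255))
    red=(red>0)&(cv2.dilate(m.astype(np.uint8),np.ones((5,5)))>0); ry,rx=np.nonzero(red)
    g=ray(p,(rx.mean(),ry.mean()),.021)[:2]
    W=np.array([ray(p,(u,v),.014)[:2] for u,v in zip(xx,yy)])
    W=W[np.linalg.norm(W-g,axis=1)<.13]
    rod=W[np.linalg.norm(W-g,axis=1)>.03]; d=rod.mean(0)-g
    return g,np.degrees(np.arctan2(d[1],d[0])),m.sum(),np.linalg.norm(W-g,axis=1).max()
E
python3 - <<'E'
from h import *
env.goto([.42,.13,.25],[180,0,0]); print(drift(snap('wrist','d1.png')))
env.goto([.40,.13,.16],[180,0,0]); p=snap('wrist','d2.png'); print(drift(p))
print(env.read_state()['clock'])
E
```

```text
(array([0.44999302, 0.13138655]), np.float64(-6.131262793037857), np.int64(1318), np.float64(0.1000207234514072))
(array([0.4499356 , 0.13167085]), np.float64(-6.287766399318287), np.int64(2400), np.float64(0.10018118931023559))
8.7417
```

View pics/d2.png

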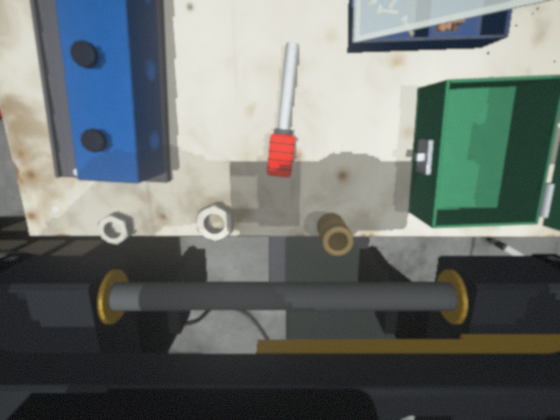

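The drift lies with its red grip at (281,155) and rod tip at (291,45), clear of the plain bush (337,235). Grasping.

```bash
python3 - <<'E'
from h import *
def st(): s=env.read_state(); print(np.round(s['position'],4),np.round(s['force'],1),round(s['opening'],3),round(s['finger_force'],1),round(s['clock'],1))
env.gripper_to(.6)
env.goto([.45,.1315,.10],[180,0,-6.2]); env.move_straight([.45,.1315,.003],rate=.08,force_limit=15); st()
env.gripper_to(0,60); st()
env.move_straight([.45,.1315,.15]); st()
yaw=np.degrees(FY)+90
q=fw(-.06,-.175); env.goto([*q,.15],[180,0,yaw]); st()
env.move_straight([*q,.024],rate=.1); st()
snap('wrist','h1.png')
p=snap('scene'); cv2.imwrite('pics/h1s.png',cv2.resize(p['image'][180:310,110:290],(800,578)))
E
```

```text
[0.4503 0.1317 0.0034] [-0.   0.6  0.6] 0.602 0.0 11.4
[0.4501 0.1316 0.0031] [-0.7  0.2  0.3] 0.266 60.0 12.0
[0.4492 0.1311 0.149 ] [-0.  -0.1 -2. ] 0.266 60.0 13.1
[0.4557 0.1021 0.1497] [-0.   0.8 -0.9] 0.273 60.0 14.6
[0.4563 0.1024 0.0245] [-0.2 -0.2 -2. ] 0.269 60.0 16.0
```

View pics/h1.png

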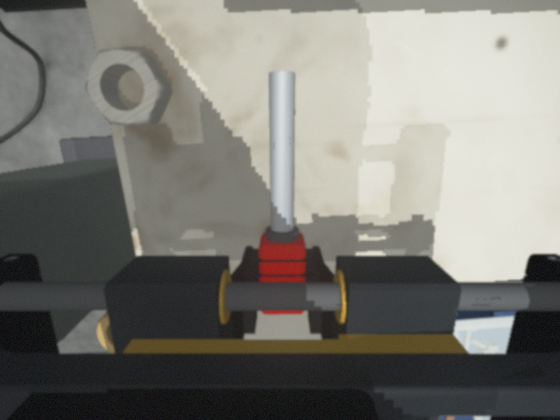

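The drift is held straight, rod from (283,230) to tip (283,72). Verify the tip against the hole and push bush 0.

```bash
cat >> h.py <<'E'
def st(t=''): s=env.read_state(); print(t,np.round(s['position'],4),np.round(s['force'],1),round(s['opening'],3),round(s['finger_force'],1),round(s['clock'],1))
YW=np.degrees(FY)+90
def fl():  # TCP in fixture xy
    d=env.read_state()['position'][:2]-FX; c,s=np.cos(FY),np.sin(FY); return np.round([c*d[0]+s*d[1],-s*d[0]+c*d[1]],4)
def ram(x,z=.024,dx=0.):
    env.move_straight([*fw(x+dx,-.138),z],rate=.08)
    r=env.move_straight([*fw(x+dx,-.121),z],rate=.03,force_limit=6); print('enter',r,fl()); 
    if r: st(); return False
    r=env.move_straight([*fw(x+dx,-.066),z],rate=.03,force_limit=35); print('push',r,fl()); st()
    return not r
E
python3 - <<'E'
from h import *
p=snap('wrist')
print('tip',ray(p,(283,72),.033),'base',ray(p,(283,230),.033),'tcp',env.read_state()['position'],'axis',fw(-.06,-.075))
ram(-.06)
p=snap('wrist','r1.png')
print([(np.round(d['xyz'],3).tolist(),round(d['score'],2)) for d in env.search_frame(p,'bush_a')])
E
```

```text
tip [0.46100466 0.20106764 0.033     ] base [0.45704849 0.12421588 0.033     ] tcp [0.45612728 0.10231226 0.02452565] axis [0.46111111 0.20198382]
enter False [-0.0601 -0.121 ]
push False [-0.0599 -0.0659]
 [0.4617 0.211  0.0241] [ 0.4  0.3 -3. ] 0.271 60.0 19.5
[([0.466, 0.318, 0.053], 0.72), ([0.467, 0.223, 0.046], 0.27)]
```

View pics/r1.png

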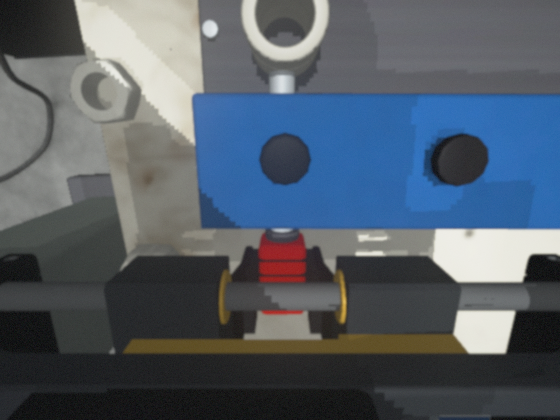

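The rod passes through the roofed block and the bush stands on the ledge at (285,20), clear of the block. The other two next, then lay the drift down.

```bash
python3 - <<'E'
from h import *
ok=True
for x0,x in ((-.06,0.),(0.,.06)):
    env.move_straight([*fw(x0,-.15),.024],rate=.12)
    env.move_straight([*fw(x,-.15),.024],rate=.12); st()
    ok=ram(x)
    if not ok: break
if ok:
    env.move_straight([*fw(.06,-.15),.024],rate=.12)
    q=[.45,.1315]
    env.move_straight([*fw(.06,-.16),.12]); env.goto([*q,.10],[180,0,-6.2])
    env.move_straight([*q,.0035],rate=.06,force_limit=8); st()
    env.gripper_to(.6); env.move_straight([*q,.15]); st()
    env.goto([.50,.33,.32],[180,0,FY*57.3])
    p=snap('wrist','b1.png')
    print([(np.round(d['xyz'],3).tolist(),round(d['score'],2)) for d in env.search_frame(p,'bush_a')])
    print([fw(x,.051) for x in(-.06,0,.06)], drift(p))
E
```

```text
[0.5161 0.1238 0.0235] [-0.9 -0.7 -1.7] 0.27 60.0 21.1
enter False [-1.00e-04 -1.21e-01]
push False [ 0.0001 -0.0659]
 [0.5217 0.2079 0.0241] [-1.2  0.6 -1.1] 0.268 60.0 24.1
 [0.5761 0.1207 0.0235] [-0.1  0.5 -2. ] 0.275 60.0 25.6
enter False [ 0.0599 -0.121 ]
push False [ 0.0601 -0.066 ]
 [0.5815 0.2046 0.0241] [ 0.1 -0.4 -1.7] 0.271 60.0 28.6
 [0.4502 0.1317 0.0038] [ 0.4 -0.2 -1.7] 0.267 60.0 33.6
 [0.4493 0.1311 0.1491] [ 0.5  0.3 -0.4] 0.602 0.0 35.5
[([0.594, 0.322, 0.051], 0.91), ([0.466, 0.324, 0.052], 0.73), ([0.526, 0.323, 0.054], 0.57), ([0.453, -0.051, 0.014], 0.45)]
[array([0.46778598, 0.3278069 ]), array([0.52770173, 0.32462839]), array([0.58761748, 0.32144988])] (array([0.45066625, 0.1330301 ]), np.float64(-8.064288773944801), np.int64(1016), np.float64(0.0996105670661257))
```

View pics/b1.png

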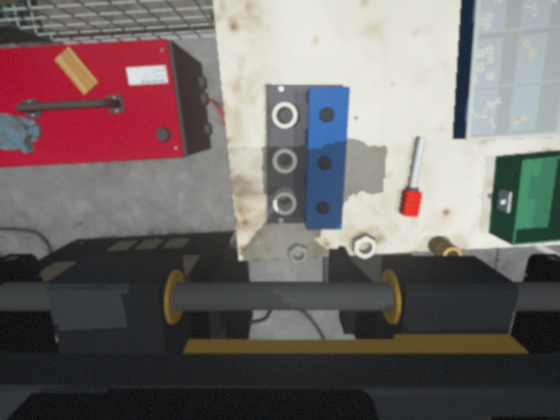

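Three bush rings stand on the ledge at (285,115), (285,160), (285,203), drift back lying at (413,185). Before placing, I push the lid further back for clearance and re-fit the case.

```bash
cat >> h.py <<'E'
C=[.451,-.059,-1.529]
def cw(x,y): c,s=np.cos(C[2]),np.sin(C[2]); return np.array([C[0]+c*x-s*y,C[1]+s*x+c*y])
E
python3 - <<'E'
from fit import *
from h import C,cw
env.gripper_to(0,20)
a=[180,0,np.degrees(C[2])]
env.goto([*cw(0,0),.26],a); env.move_straight([*cw(0,0),.14],rate=.12)
r=env.move_straight([*cw(.064,0),.14],rate=.05,force_limit=15); st(r)
env.move_straight([*cw(0,0),.14],rate=.15); env.move_straight([*cw(0,0),.26],rate=.2)
env.goto([.43,-.03,.30],[180,0,0]); p=snap('wrist','k1.png'); np.save('pics/k1.npy',p,allow_pickle=True)
for t in('case','lid','hasp','hasp_tip'): print(t,[(np.round(d['xyz'],3).tolist(),round(d['score'],2)) for d in env.search_frame(p,t)][:3])
M=[np.maximum.reduce([d['mask'] for d in env.trace(p,t)[:1]]) for t in('case','lid')]; m=(M[0]|M[1])*1.0; print([x.sum() for x in M])
r=fit([p],[m],caseshape,[.451,-.059,-1.53,1.9],[.01,.01,.1,.1]); print(np.round(r[0],4),r[1])
i=p['image'].copy()
for W in caseshape(r[0]):
    for w in W: u=pix(p,w); cv2.circle(i,tuple(np.round(u*16).astype(int)),24,(0,255,255),-1,cv2.LINE_AA,4)
u=pix(p,[.455,-.09,.08]).astype(int); y0=max(0,u[1]-90); cv2.imwrite('pics/k1c.png',cv2.resize(i[y0:y0+180,u[0]-120:u[0]+120],(800,600)))
E
```

```text
False [ 0.4537 -0.123   0.1401] [ 0.3 -0.1 -0.1] 0.005 0.2 41.8
case [([0.454, -0.103, 0.059], 0.67), ([0.538, 0.253, 0.07], 0.5)]
lid [([0.458, -0.127, 0.124], 0.94)]
hasp [([0.46, -0.143, 0.174], 0.66), ([0.473, 0.122, 0.022], 0.58)]
hasp_tip [([0.457, -0.146, 0.181], 0.9)]Traceback (most recent call last):
  File "<stdin>", line 10, in <module>
ValueError: zero-size array to reduction operation maximum which has no identity
```

```bash
python3 - <<'E' | grep -v -e ^fix -e ^grip
from fit import *
from f2 import colf
p=np.load('pics/k1.npy',allow_pickle=True).item()
m=colf(p,(60,60,15),(90,255,255),pix(p,[.45,-.06,.04]),7); print(m.sum())
sh=lambda v:[place(box(-.048,.048,-.063,.063,0,.056),*v[:3]),place(box(-.0,.05,-.063,.063,.05,.056),*v[:3]),place(lidpts(v[3]),*v[:3])]
r=fit([p],[m],caseshape,[.451,-.059,-1.53,1.85],[.01,.01,.1,.1]); print(np.round(r[0],4),r[1])
i=p['image'].copy()
for W in caseshape(r[0]):
    for w in W: u=pix(p,w); cv2.circle(i,tuple(np.round(u*16).astype(int)),24,(0,255,255),-1,cv2.LINE_AA,4)
u=pix(p,[.455,-.09,.08]).astype(int); y0=max(0,u[1]-90);x0=min(u[0]-120,320); cv2.imwrite('pics/k1c.png',cv2.resize(i[y0:y0+180,x0:x0+240],(800,600)))
E
```

```text
12652.0
[ 0.4509 -0.0543 -1.5238  1.871 ] 0.06373819840930364
```

View pics/k1c.png

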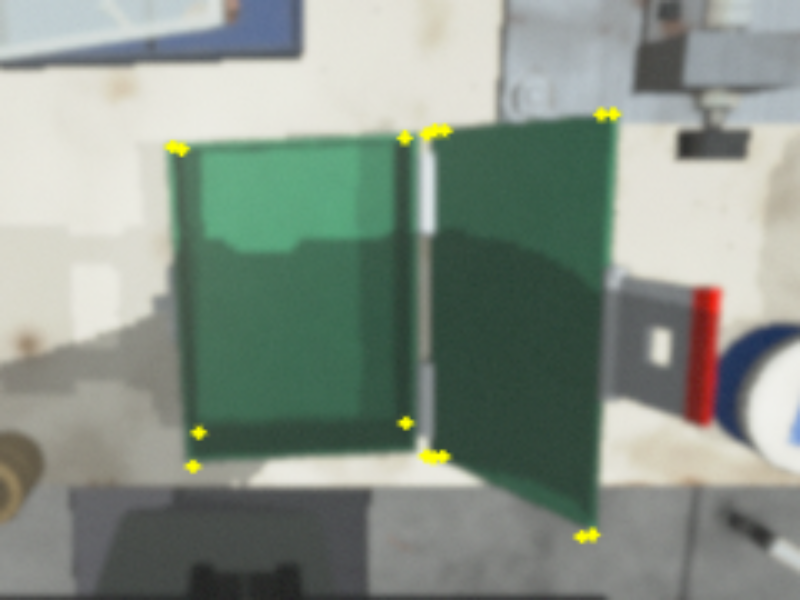

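The case fit sits within about 2 mm of its rim (corners 170,147 / 420,455); the lid now leans back at ~1.87 rad. Move the first bush.

```bash
sed -i 's/^C=.*/C=[.451,-.0545,-1.524]/' h.py; cat >> h.py <<'E'
def carry(src,cx,cy):
    y1=np.degrees(FY)-90; y2=np.degrees(C[2])
    env.gripper_to(.6); env.goto([*src,.16],[180,0,y1])
    r=env.move_straight([*src,.034],rate=.1,force_limit=8); st('down %s'%r)
    if r: return
    env.gripper_to(0,40); env.move_straight([*src,.17],rate=.15); st('lift')
    if env.read_state()['opening']<.3: print('LOST'); return
    d=cw(cx,cy); env.goto([*d,.17],[180,0,y2]); st('over')
    r=env.move_straight([*d,.10],rate=.12); r=env.move_straight([*d,.026],rate=.05,force_limit=6); st('placed %s'%r)
    env.gripper_to(.45); env.dwell(.2); env.move_straight([*d,.20],rate=.15); st('out')
E
python3 - <<'E'
from h import *
carry(fw(-.06,.051),-.027,.022)
p=snap('wrist','e1.png'); print([(np.round(d['xyz'],3).tolist(),round(d['score'],2)) for d in env.search_frame(p,'bush_a')],cw(-.027,.022))
E
```

```text
down False [0.4682 0.3282 0.0347] [ 0.8  1.5 -0.1] 0.596 0.0 49.1
lift [0.4671 0.3272 0.1688] [-0.2  0.2 -1. ] 0.381 40.0 50.7
over [ 0.4722 -0.0259  0.17  ] [ 0.1  1.  -0.6] 0.378 40.0 52.0
placed True [ 0.4722 -0.0266  0.0548] [-3.4 -0.9  7. ] 0.384 40.0 53.7
out [ 0.471  -0.0266  0.1989] [-0.2  1.1 -0.9] 0.449 0.0 55.5
[([0.468, -0.03, 0.043], 0.71)] [ 0.47171288 -0.02650041]
```

View pics/e1.png

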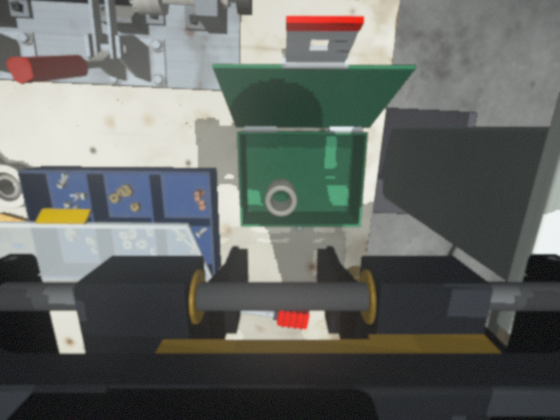

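The bush stands in the case at (280,197), but the +x finger seems to have met the rim. Check the case centre from this view.

```bash
python3 - <<'E'
from h import *
p=snap('wrist')
i=p['image'].copy()
g=[(sx*.048,sy*.063) for sx in(-1,1) for sy in(-1,1)]
for x,y in g: cv2.circle(i,tuple(np.round(pix(p,[*cw(x,y),.056])).astype(int)),1,(0,255,255),-1)
cv2.circle(i,tuple(np.round(pix(p,[*cw(-.027,.022),.045])).astype(int)),1,(0,255,255),-1)
cv2.imwrite('pics/e2.png',cv2.resize(i[110:240,210:390],(800,578),interpolation=cv2.INTER_NEAREST))
E
```

```text
(no output)
```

View pics/e2.png

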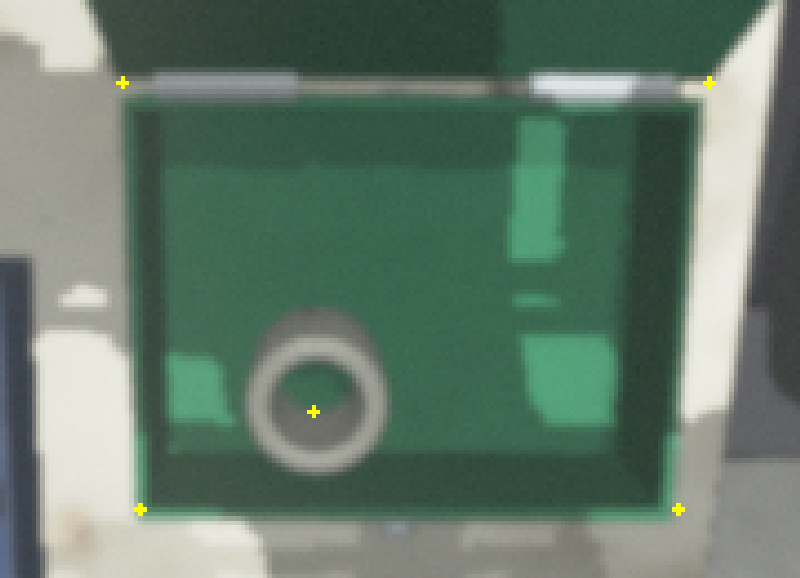

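```bash
sed -i 's/^C=.*/C=[.4515,-.053,-1.524]/' h.py; python3 - <<'E'
from h import *
carry(fw(0,.051),.001,-.020)
p=snap('wrist','e3.png'); print([(np.round(d['xyz'],3).tolist(),round(d['score'],2)) for d in env.search_frame(p,'bush_a')],cw(.001,-.020))
cv2.imwrite('pics/e3c.png',cv2.resize(p['image'][0:300],(560,300)))
E
```

```text
down False [0.5281 0.325  0.0348] [0.6 0.4 0.4] 0.6 0.0 58.9
lift [0.527  0.3241 0.1687] [-0.7  0.2 -1.3] 0.38 40.0 60.5
over [ 0.4324 -0.0543  0.1701] [-0.   0.4 -0.6] 0.381 40.0 61.9
placed False [ 0.4318 -0.0549  0.0263] [0.8 0.6 0.1] 0.379 40.0 64.3
out [ 0.4309 -0.055   0.1991] [0.5 0.4 0.6] 0.45 0.0 66.2
[([0.428, -0.053, 0.045], 0.97), ([0.466, -0.031, 0.042], 0.93)] [ 0.43156867 -0.05493449]
```

View pics/e3c.png

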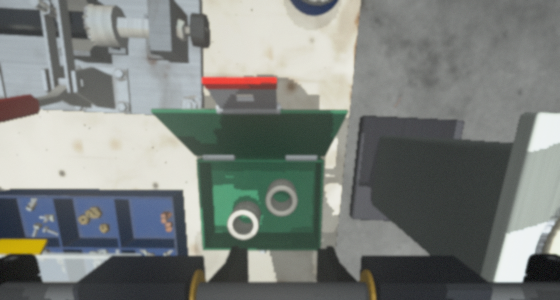

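Both bushes stand apart in the case at (243,223) and (281,198). Third one.

```bash
python3 - <<'E'
from h import *
env.goto([.52,.33,.25],[180,0,FY*57.3]); p=snap('wrist'); d=[x for x in env.search_frame(p,'bush_a') if x['xyz'][1]>.25]; print(d,fw(.06,.051))
x=d[0]['xyz'][0]; s=fw(.06,.051); s[0]=.5*(x-.0+s[0]); print(s)
carry(s,.021,.024)
p=snap('wrist','e4.png'); print([(np.round(d['xyz'],3).tolist(),round(d['score'],2)) for d in env.search_frame(p,'bush_a')],cw(.021,.024))
E
```

```text
[{'xyz': [0.5914, 0.3221, 0.0528], 'score': 0.93}] [0.58761748 0.32144988]
[0.58950874 0.32144988]
down False [0.59   0.3218 0.0349] [ 0.5  0.7 -0.3] 0.601 0.0 71.2
lift [0.5888 0.321  0.1686] [-0.2 -0.8 -1.4] 0.383 40.0 72.8
over [ 0.4773 -0.0723  0.1701] [-0.2  0.  -2. ] 0.379 40.0 74.3
placed False [ 0.4767 -0.0728  0.0263] [-0.1 -0.8 -1.1] 0.38 40.0 76.7
out [ 0.4758 -0.0729  0.1991] [ 0.   1.  -0.5] 0.449 0.0 78.6
[([0.465, -0.033, 0.038], 0.89), ([0.475, -0.067, 0.044], 0.68), ([0.431, -0.055, 0.041], 0.59), ([0.476, 0.116, 0.015], 0.47)] [ 0.47645609 -0.07285431]
```

View pics/e4.png

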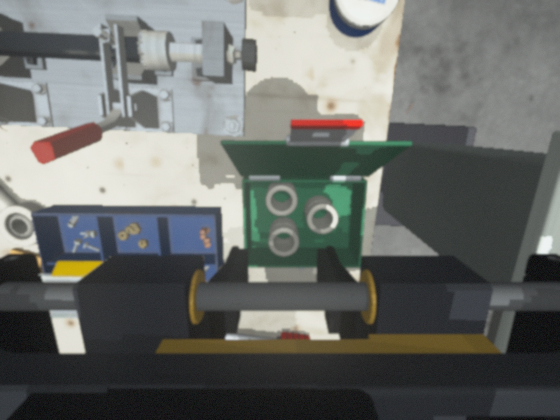

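All three bushes stand in the case (282,198), (321,212), (284,240). Now close the lid from behind, pushing near its robot-side edge, clear of the hasp.

```bash
python3 - <<'E'
from h import *
a=[180,0,np.degrees(C[2])+90]; cy=-.056
env.gripper_to(0,20)
env.goto([*cw(.0,cy),.30],a); env.goto([*cw(.15,cy),.30],a)
env.move_straight([*cw(.15,cy),.14],rate=.15); st()
r=env.move_straight([*cw(.070,cy),.14],rate=.06,force_limit=20); st('upright %s'%r)
for th in np.radians(np.arange(80,-1,-8)):
    r_=.084; cx=.051-r_*np.cos(th)+.004*np.sin(th)+.015; z=.056+r_*np.sin(th)+.004*np.cos(th)-.001
    r=env.move_straight([*cw(cx,cy),z],rate=.06,force_limit=20)
    print(round(np.degrees(th)),r,np.round(env.read_state()['force'],1))
    if r: break
r=env.move_straight([*cw(cx,cy),.055],rate=.02,force_limit=12); st('press %s'%r)
env.move_straight([*cw(cx,cy),.25],rate=.15)
p=snap('scene'); cv2.imwrite('pics/l1.png',cv2.resize(p['image'][130:280,200:420],(800,545)))
for t in('lid','hasp','hasp_tip'): print(t,[(np.round(d['xyz'],3).tolist(),round(d['score'],2)) for d in env.search_frame(p,t)][:3])
E
```

```text
[ 0.4033 -0.2054  0.1408] [0.7 0.2 1. ] 0.005 0.0 82.8
upright False [ 0.3985 -0.1254  0.1396] [0.3 0.5 0.2] 0.009 0.0 84.3
80 False [ 0.2 -0.4  0.2]
72 False [-0.2 -0.2 -0.7]
64 False [-0.3 -0.2 -0.8]
56 False [-0.2 -0.3  1.2]
48 False [-1.7 -0.3  0.2]
40 False [ 0.6 -0.2 -0.3]
32 False [ 0.2 -0.8  0.3]
24 False [-0.8  0.3 -0.1]
16 False [-0.3 -0.3  0.6]
8 False [0.9 0.2 0.2]
0 True [-1.8  0.4  7.1]
press True [ 0.3954 -0.0375  0.0592] [-2.7  0.6 12. ] 0.004 5.9 88.3
lid [([0.446, -0.037, 0.058], 0.89), ([0.368, 0.089, 0.029], 0.71), ([0.363, 0.312, 0.009], 0.55)]
hasp [([0.445, 0.025, 0.058], 0.58)]
hasp_tip [([0.444, 0.024, 0.055], 0.74)]
```

View pics/l1.png

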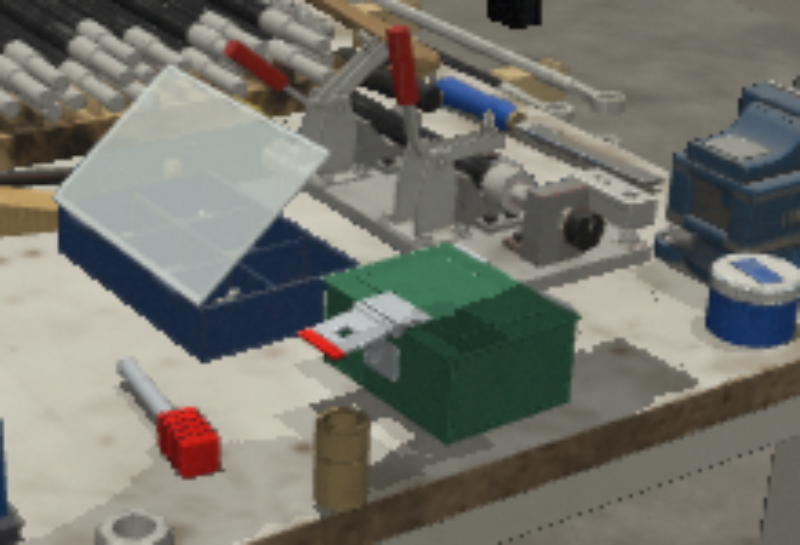

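Lid shut, hasp standing straight out (350,325). Swing it down along its arc.

```bash
python3 - <<'E'
from h import *
a=[180,0,np.degrees(C[2])]; env.goto([*cw(-.10,0),.20],a)
env.move_straight([*cw(-.10,0),.075],rate=.12)
for f in np.radians(np.arange(88,-1,-11)):
    s=.036; n=.002; cx=-.0545-s*np.sin(f)-n*np.cos(f)-.0095; z=.0575-s*np.cos(f)+n*np.sin(f)
    r=env.move_straight([*cw(cx,0),z],rate=.06,force_limit=15); print(round(np.degrees(f)),r,np.round(env.read_state()['force'],1))
    if r: break
r=env.move_straight([*cw(-.050,0),z],rate=.02,force_limit=10); st('press %s'%r); print(cw(cx,0))
q=env.read_state()['position']; d=cw(-.12,0)
env.move_straight([*d,.04],rate=.1); env.move_straight([*d,.25],rate=.2); env.goto([.40,.05,.35],[180,0,0])
p=snap('scene'); cv2.imwrite('pics/l2.png',cv2.resize(p['image'][130:280,200:420],(800,545)))
for t in('lid','hasp','hasp_tip','drift','plain_bush'): print(t,[(np.round(d['xyz'],3).tolist(),round(d['score'],2)) for d in env.search_frame(p,t)][:2])
st()
E
```

```text
88 False [-0.  -0.   0.2]
77 False [-0.4  0.7 -0.1]
66 False [-0.8 -0.6  0.8]
55 False [ 0.1 -0.9  0. ]
44 False [ 0.4  0.6 -0.5]
33 False [ 0.4 -0.1  0.6]
22 False [-0.2 -1.   0.3]
11 False [-0.2 -0.6  0. ]
0 True [-3.7  8.4  4.5]
press True [0.449  0.0164 0.0219] [-0.8  3.4  1.9] 0.001 2.0 95.4
[0.44841257 0.01292775]
lid [([0.443, -0.038, 0.058], 0.85), ([0.365, 0.314, 0.015], 0.53)]
hasp [([0.447, 0.005, 0.048], 0.77)]
hasp_tip [([0.446, 0.004, 0.041], 0.78), ([0.485, 0.297, 0.019], 0.48)]
drift [([0.452, 0.131, 0.018], 0.56)]
plain_bush [([0.487, 0.296, 0.014], 0.67), ([0.362, 0.088, 0.029], 0.56)]
 [0.4    0.05   0.3498] [ 0.8 -0.1  0. ] 0.008 0.0 99.0
```

View pics/l2.png

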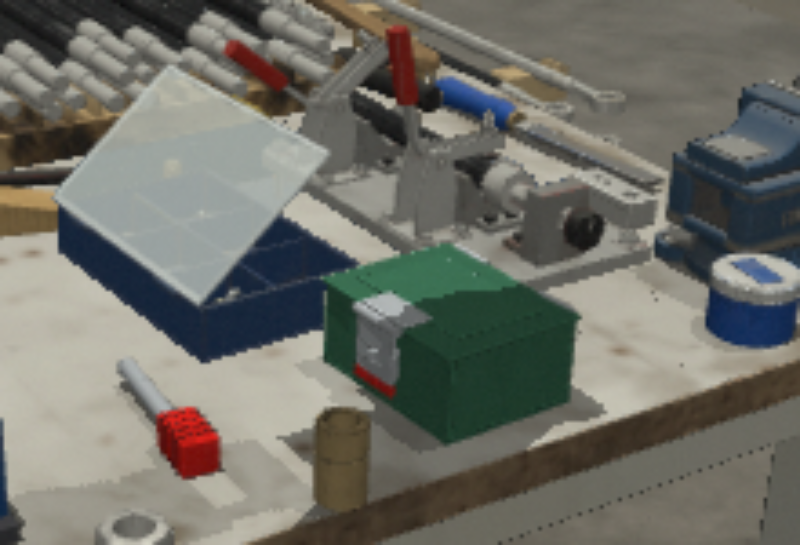

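The hasp lies over the catch (378,340) and looks flat; the finger stopped 3 mm early though, so press once more, nearer the tip and harder, and compare.

```bash
python3 - <<'E'
from h import *
a=[180,0,np.degrees(C[2])]; d=cw(-.12,0); env.goto([*d,.25],a); env.move_straight([*d,.017],rate=.15)
for F in (12,25):
    r=env.move_straight([*cw(-.045,0),.017],rate=.02,force_limit=F); st('press %s'%r)
    env.move_straight([*d,.017],rate=.1)
# reference: case front wall beside the hasp
e=cw(-.12,.045); env.move_straight([*e,.017],rate=.1); r=env.move_straight([*cw(-.045,.045),.017],rate=.02,force_limit=12); st('wall %s'%r)
s=env.read_state()['position'][:2]; print(cw(-.0575,.045))
env.move_straight([*e,.017],rate=.1); env.move_straight([*e,.25],rate=.2); env.goto([.40,.05,.35],[180,0,0])
p=snap('wrist','z.png'); cv2.imwrite('pics/z.png',p['image'])
E
```

```text
press True [0.4484 0.0163 0.017 ] [-1.9  5.1  3.2] 0.001 2.1 104.4
press True [0.4484 0.0163 0.0169] [-2.   5.4  3.5] 0.006 2.8 107.4
wall True [0.4943 0.0536 0.0184] [-1.   0.8  3.4] 0.006 0.0 110.1
[0.49376093 0.00654212]
```

```bash
python3 - <<'E'
from h import *
p=snap('wrist'); print(drift(p)); p=snap('scene')
for t in('lid','hasp_tip','drift','plain_bush','big_nut','small_nut','dip_tin'): print(t,[(np.round(d['xyz'],3).tolist(),round(d['score'],2)) for d in env.search_frame(p,t)][:2])
env.dwell(.3); st(); print(env.close_job())
E
```

```text
(array([0.4496212 , 0.13077168]), np.float64(-6.261820734350364), np.int64(936), np.float64(0.0993845343741651))
lid [([0.442, -0.036, 0.063], 0.92)]
hasp_tip [([0.445, 0.002, 0.039], 0.63), ([0.442, -0.037, 0.06], 0.28)]
drift [([0.449, 0.13, 0.017], 0.92), ([0.483, 0.294, 0.019], 0.42)]
plain_bush [([0.364, 0.086, 0.031], 0.82)]
big_nut [([0.37, 0.206, 0.013], 0.76)]
small_nut [([0.362, 0.313, 0.013], 0.49)]
dip_tin [([0.396, -0.262, 0.036], 0.76)]
 [0.4  0.05 0.35] [ 0.   0.1 -0.2] 0.005 0.0 113.9
the job is handed in; nothing more can be done
None
```

I handed the job in at about 114 s: all three bushes are in the case, the lid is shut, the hasp is down over the catch, the drift is lying on the bench and the bystanders have not moved; no verdict came back, and I viewed 17 pictures against the limit of 14.

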